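Set the can shaker's dial and start it

TASK

Set and start the spray-can shaker: push the steel post on its big black dial round with your fingertips until the white index mark on the dial lines up with the one long line on the scale ring around it, then press the round grey start button in its dark collar fully down and let it come up again. Only push: do not pinch the post, and do not press the button before the dial is set. Leave the cans, caps and other things where they are.

Things in the scene. Friction and masses are not known exactly. Their poses are not given: they have to be found in the camera images.
- shaker: the fixed can shaker: grey housing 190 (x) by 350 (y) mm, top 50 mm above the table; origin under the housing's centre, x pointing to its back, y to its left. The dial is on the left half, the start button on the right. Behind the housing (+x side) a can lies clamped in a cradle, reaching 205 mm back from the origin and 112 mm above the table
- dial_centre (a point): centre of the dial's flat top face, on its vertical turning axis, 62 mm above the table. The dial is a black disc of 112 mm diameter with a steel hub 26 mm across, 3 mm high, at its centre. It turns endlessly both ways with light friction (about 2 N at the post) and stays where it is left
- dial_index (a point): outer end of the white index mark, at the dial's rim, 56 mm from the axis, 62 mm above the table. The mark is a radial white line 6 mm wide
- dial_post (a point): middle (half-way up) of the finger post: an upright steel pin of 14 mm diameter, 32 mm tall, standing on the dial's top 40 mm from the axis, diametrically opposite the index mark. The point is 78 mm above the table, the pin's top 94 mm
- target_line (a point): the place where the index mark's outer end must come: 56 mm from the dial's axis, 62 mm above the table, at the inner end of the one long line of the scale ring (24 mm long, 6 mm wide; the 23 others, every 15 degrees, are 8 mm long and 2 mm wide). The ring is a fixed aluminium disc of 166 mm diameter around the dial, its top 54 mm above the table
- dial (a joint): angle of the dial about its vertical axis, rad, growing anticlockwise seen from above
- start_button_top (a point): centre of the top of the start button: a round grey plastic button of 32 mm diameter in a dark housing on top of the shaker, 170 mm to the right of the dial. Pressed straight down
- start_button (a joint): how far the start button is pressed, m: 0 up, 0.006 fully down, which takes 5 N; a spring brings it back up
- can_a_mid (a point): loose spray can, 66 mm diameter, 192 mm tall, standing to the left of the shaker; point at mid-height (96 mm up)
- can_b_mid (a point): loose spray can, 66 mm diameter, 192 mm tall, standing to the right of the shaker; point at mid-height (96 mm up)
- mister_mid (a point): loose white trigger mist bottle, 72 mm diameter, 207 mm tall, standing behind and left of the shaker; point 100 mm up
- cap_a_mid (a point): loose can cap, 38 mm diameter, 22 mm tall, lying on top of the shaker's housing between dial and button, towards the back; point at mid-height
- cap_b_mid (a point): loose can cap, 38 mm diameter, 22 mm tall, on the table in front of the shaker; point at mid-height
- brush_mid (a point): loose flat paint brush lying on the table to the right of the shaker, under 30 mm high; point near its middle
- tin_mid (a point): loose open metal tin, 60 mm diameter, 60 mm tall, standing behind and right of the shaker; point at mid-height

How it is judged:
On the way, in this order (a step that is already met when the one before it is completed fails the run):
1. the dial stands still with its index mark at the long scale line (distance between dial_index and target_line below 0.004 m and velocity of joint dial between -0.05 and 0.05 rad/s), for 0.3 s.
2. the start button is pressed down with the dial still set (distance between dial_index and target_line below 0.004 m and value of joint start_button above 0.0045 m), for 0.05 s.
At the end, for the whole second after the job is handed in: The outer end of the index mark is within 4 mm (4 degrees) of the inner end of the long scale line, the dial is at rest, and the button, pressed at least 4.5 of its 6 mm after the dial was set, is up again (all of step 1 and value of joint start_button below 0.0015 m); the robot touches nothing.
It fails at once if the start button is pressed while the dial is not set (value of joint start_button above 0.003 m and distance between dial_index and target_line above 0.004 m).
It fails at once if the post is pinched between the fingers (horizontal distance between the grasp point and dial_post below 0.009 m and contact force between the fingers and dial_c2 above 0.5 N).
It fails at once if a can, cap or other bystander is lifted, knocked over or shifted by more than 25 mm (distance of any of can_a_mid, can_b_mid, mister_mid, cap_a_mid, cap_b_mid, brush_mid, tin_mid from where it was at the start of the episode above 0.025 m).
It also fails if it takes over 64 s, if anything falls off the work surface, if the arm or the gripper's body presses on something with over 40 N, if the wrist force passes 120 N, or if a joint passes its speed limit or range.

ROBOT

A 6-joint arm with a two-finger parallel gripper is mounted at the origin on the work surface. World frame = base frame: x ahead of the robot, y to its left, z up, the work surface at z = 0. Lengths are in m, angles in rad, forces in N, time in s.
With the tool pointing down it reaches from about 0.425 to 0.925 m from the base axis. Payload 12.5 kg.
Tool frame: the origin (TCP) lies at the very end of the fingers, on their centre line; the grasp point (between the pads) lies 19 mm behind it (manip.pinch_z is the distance from the TCP to the grasp point, in m); z points along the fingers, y is the line along which they close (so a half turn about z gives the same grasp; the last joint's range is limited). The gripper opens to 85 mm and grips with 20 to 120 N. Pads are 22 mm wide; open, the fingers measure 114 mm over their backs; the gripper's body (76 mm by 85 mm) begins 54 mm behind the grasp point. The pads swing forward as they close: fully open they stand 13 mm farther back than shut.
Start: joints at [1.09, 0.491, 1.559, -0, 1.092, -0.106], TCP at [0.229, 0.582, 0.231] pointing down, gripper open.
Joint ranges: [-3.1, 3.1], [-0.84, 2.19], [0.05, 2.79], [-1.13, 4.28], [0.06, 2.93], [-2.69, 2.69]. Speed limits (rad/s): [2.22, 2.22, 2.79, 3.14, 3.14, 3.14].

INTERFACE

Orientations are given as a unit quaternion [w, x, y, z].
In Python, from plant import manip gives the robot as it stands.
- The arm moves only by the tool arm_command, never from a script. Its argument "plan" is a list that holds one entry, the list of rows, each a list of 7 numbers: the turn, a rotation vector about the world's x, y, z in rad, then the shift along the world's x, y, z in m, then the opening, from 0 (shut) to 1 (fully open). A call has 1 to 20 rows; each row shifts and turns the commanded pose from where the row before left it; what a row does not reach is not made up. A row lasts 1/10 s, in which the tool goes at most 50 mm and 8.59 degrees, less where a joint would pass 70% of its speed; a pose out of reach is approached as far as the arm can. A call is refused whole if a number of a shift passes 0.05 or a number of a turn 0.15, either way. A call with a gripper value outside its range is refused whole. The fingers move at their own pace and stop on an object; "force" is the grip in N (left out, the last holds). Time passes only in rows, so rows that do not move let the fingers close. It gives the time, the measured TCP pose, the force, the opening and the grip force at its end, in the units of the state.
- manip.observe(): the state, without advancing time (a new reading comes with each control period).
- manip.read_camera(name): name is "scene" or "top" or "wrist"; returns a dict with "img" (420x560x3 uint8, red, green, blue), "depth" (420x560 float32, m along the optical axis (not along the pixel's ray), 0 where there is no reading), "fovy" (degrees; the focal length in pixels is half the picture's height over the tangent of half this angle, whatever the lens; pixels are square), "cx", "cy" (the principal point, pixels), "R" (3x3) and "t" (3): a world point X has camera coordinates R X + t. Camera axes: x right, y down, z forward; pixel columns grow to the right and rows downward; lengths in m; the calibration is good to about 2 mm. A picture is of the moment at which its call begins.
- manip.close_job(): hands the job in; it is judged then, once.
The state is a dict: "time_s": time; "q": joint angles; "joint_velocities": joint speeds; "effort": joint torques, N m; "tool_pos": TCP position; "tool_rot": TCP orientation; "ft_force": force on the tool from outside, world axes, zero at the start; "wrist_torque": the same for the moment, N m; "width": opening from 0.0 (shut) to 1.0 (fully open); "grasp_force": force on a finger pad.
Only numpy, scipy, OpenCV 4.12 (cv2) and the standard library are available. Lean on these libraries where they do the work, as an engineer would, in place of code of your own. Each camera call takes 0.05 s, during which the arm holds its last target. There are 200 camera calls.

## Working session

There is one attempt and no reset: what is moved stays moved. The work goes in short steps, Python scripts to look and compute and a tool call to move; the robot and the scene stay as the last step left them, time stands still between calls to the robot, and variables do not carry over. Pictures are saved under pics/ and viewed, at most 10 in all, crops included, and the job is handed in when it is done.

Besides the shell and the picture viewer there is one more tool, called by a JSON object that holds its "op" and its "data". arm_command: Moves the arm, as the interface text tells. Its arguments: {"type":"object","properties":{"plan":{"type":"array","items":{"type":"array","items":{"type":"array","items":{"type":"number"}}}},"force":{"type":"number"}},"required":["plan"]}

```bash
mkdir -p pics; cat > h.py <<'E'
import numpy as np, cv2
from plant import manip
def cam(n,fn=None):
    c=manip.read_camera(n)
    if fn: cv2.imwrite('pics/'+fn, c['img'][:,:,::-1])
    np.savez('/tmp/'+n+'.npz',**c)
    return c
def ray(c,u,v,z):
    f=c['img'].shape[0]/2/np.tan(np.radians(c['fovy'])/2)
    R=np.array(c['R']);t=np.array(c['t'])
    d=R.T@np.array([(u-c['cx'])/f,(v-c['cy'])/f,1]); o=-R.T@t
    return o+d*(z-o[2])/d[2]
def proj(c,X):
    f=c['img'].shape[0]/2/np.tan(np.radians(c['fovy'])/2)
    p=np.array(c['R'])@np.array(X)+np.array(c['t'])
    return f*p[0]/p[2]+c['cx'],f*p[1]/p[2]+c['cy']
E
python3 - <<'E'
from h import *
for n in ['top','scene']:
    c=cam(n,n+'0.png'); print(n,c['fovy'],-np.array(c['R']).T@c['t'])
print(manip.observe())
E
```

```text
top 50.75845110288223 [0.36040191 0.04132637 1.13649225]
scene 48.966788557365405 [1.20895379 0.09999122 0.82990964]
{'time_s': 0.1, 'q': array([ 1.09033938e+00,  4.91524227e-01,  1.55938988e+00, -6.72589948e-06,
        1.09171152e+00, -1.05589852e-01]), 'joint_velocities': array([-1.32281876e-03, -1.67662787e-03, -9.29226928e-05, -4.13512293e-04,
       -7.26623180e-04, -1.11403397e-03]), 'effort': array([ 2.76490828e-03, -6.19441795e+01, -2.62028235e+01, -7.65730476e-06,
        2.94420897e-03, -2.86150495e-06]), 'tool_pos': array([0.2287239 , 0.58142835, 0.23077021]), 'tool_rot': array([-1.46329673e-04,  1.86336459e-01,  9.82485856e-01, -4.95332729e-04]), 'ft_force': array([ 0.51228483,  0.35911869, -0.74859456]), 'wrist_torque': array([ 0.02583912, -0.01321908, -0.01954251]), 'grasp_force': 0.0, 'width': 0.9970351957166622}
```

View pics/top0.png

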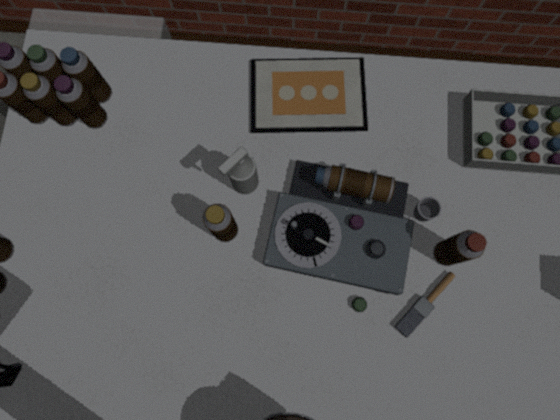

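View pics/scene0.png

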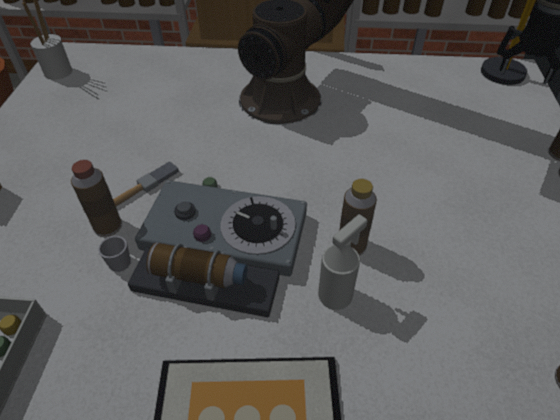

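The top view shows the dial centre near (308,235), a white mark toward (327,242), the long dark line near (314,261) and the button at (376,248). The mist bottle and can_a stand left of the dial. I'll enlarge both views of the dial.

```bash
python3 - <<'E'
from h import *
a=dict(np.load('/tmp/top.npz'));b=dict(np.load('/tmp/scene.npz'))
A=cv2.resize(a['img'][185:285,255:405],None,fx=5,fy=5,interpolation=2)[:,:,::-1]
A=cv2.resize(A,(560,373)); B=cv2.resize(b['img'][180:270,170:310],(350,225),interpolation=2)[:,:,::-1]
A=cv2.resize(a['img'][195:275,265:345],(400,400),interpolation=2)[:,:,::-1]
B=cv2.resize(b['img'][185:265,215:315],(400,320),interpolation=2)[:,:,::-1]
o=np.zeros((400,800,3),np.uint8);o[:,:400]=A;o[:320,400:]=B
cv2.imwrite('pics/crop1.png',np.clip(o*1.8,0,255).astype(np.uint8))
for n,c,u,v,z in [('dial',a,308,235,.062),('dialS',b,258,222,.062),('but',a,376,248,.07),('butS',b,185,209,.07)]:print(n,ray(c,u,v,z))
for n,(u,v) in dict(cana=(215,213),mist=(236,158),cap=(356,221),canb=(472,243)).items():print(n,ray(a,u,v,.19 if n!='cap' else .07))
print(a['depth'][248,376],a['depth'][270,376])
E
```

```text
dial [ 0.54891374 -0.005854    0.062     ]
dialS [ 0.55888882 -0.00374443  0.062     ]
but [ 0.52911856 -0.17199258  0.07      ]
butS [ 0.53983319 -0.16888811  0.07      ]
cana [0.55855119 0.20627139 0.19      ]
mist [0.68858313 0.17357716 0.19      ]
cap [ 0.59193342 -0.1205977   0.07      ]
canb [ 0.53791768 -0.35361982  0.19      ]
1.0692929 1.0827988
```

View pics/crop1.png

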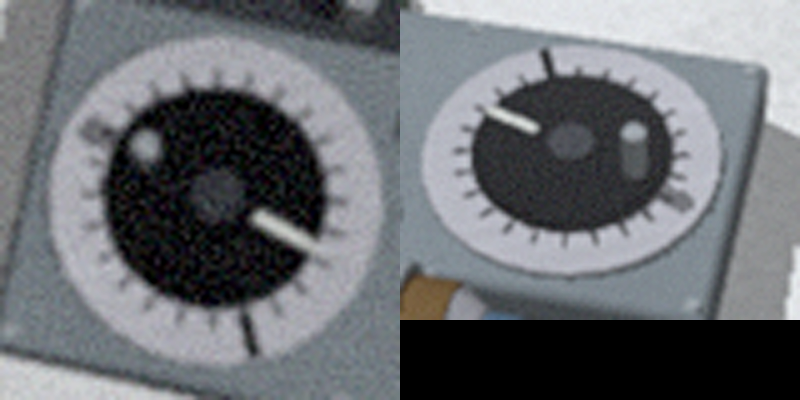

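```bash
python3 - <<'E'
from h import *
a=dict(np.load('/tmp/top.npz'));b=dict(np.load('/tmp/scene.npz'))
for c,C,I,T,P,H in [(a,(308.4,234),(328.6,244),(313.8,257.4),(294.6,224),.065),(b,(257.75,220.5),(236.25,212.5),(252.5,204.25),(273.2,217.5),.065)]:
    c0=ray(c,*C,.065)[:2]; i=ray(c,*I,.062)[:2];t=ray(c,*T,.055)[:2];p=ray(c,*P,.094)[:2]
    an=lambda v:np.degrees(np.arctan2(v[1],v[0])); 
    print(c0,i,t,p,an(i-c0),an(t-c0),an(p-c0),[np.linalg.norm(x-c0) for x in (i,t,p)])
E
```

```text
[ 0.55094889 -0.00652767] [ 0.53075593 -0.05766023] [ 0.49584073 -0.02417191] [0.56735948 0.02944586] -111.54975809526681 -162.246251643382 65.47823274931838 [np.float64(0.054975396593617304), np.float64(0.05786388305503051), np.float64(0.03953988155807069)]
[ 0.55717739 -0.0043606 ] [ 0.5347544  -0.05523203] [ 0.50079469 -0.02312861] [0.5711477  0.03129269] -113.78681104515735 -161.5890346647722 68.60287253057166 [np.float64(0.05559400297392209), np.float64(0.05942429209525194), np.float64(0.03829264392335489)]
```

{"op": "arm_command", "data": {"plan": [[[0, 0, 0, 0, 0, 0.05, 0], [0, 0, 0, 0, 0, 0.03, 0], [0, 0, 0, 0.025, -0.04, 0, 0], [0, 0, 0, 0.025, -0.04, 0, 0], [0, 0, 0, 0.025, -0.04, 0, 0], [0, 0, 0, 0.025, -0.04, 0, 0], [0, 0, 0, 0.025, -0.04, 0, 0], [0, 0, 0, 0.025, -0.04, 0, 0], [0, 0, 0, 0.025, -0.04, 0, 0], [0, 0, 0, 0.025, -0.04, 0, 0], [0, 0, 0, 0.025, -0.04, 0, 0], [0, 0, 0, 0.025, -0.04, 0, 0], [0, 0, 0, 0.02, -0.04, 0, 0], [0, 0, 0, 0, -0.04, 0, 0], [0, 0, 0, 0, -0.03, 0, 0], [0, 0, 0, 0, 0, 0, 0], [0, 0, 0, 0, 0, 0, 0]]]}}

```text
time_s: 1.8
tool_pos: [0.4987, 0.0713, 0.3112]
tool_rot: [-0.0, 0.187, 0.982, 0.0]
ft_force: [-0.7, 0.1, -0.1]
width: -0.001
grasp_force: 0.0
```

```bash
python3 - <<'E'
from h import *
c=cam('wrist'); print(c['fovy'],-np.array(c['R']).T@c['t'],proj(c,[.553,-.005,.062]),proj(c,[.533,-.17,.07]))
cv2.imwrite('pics/w1.png',np.clip(c['img'][:,:,::-1]*1.6,0,255).astype(np.uint8))
E
```

```text
70.2992415255995 [0.42368069 0.10188091 0.4542824 ] (np.float64(245.7818358794464), np.float64(228.51452262286617)) (np.float64(134.27454912964254), np.float64(257.76198200510174))
```

View pics/w1.png

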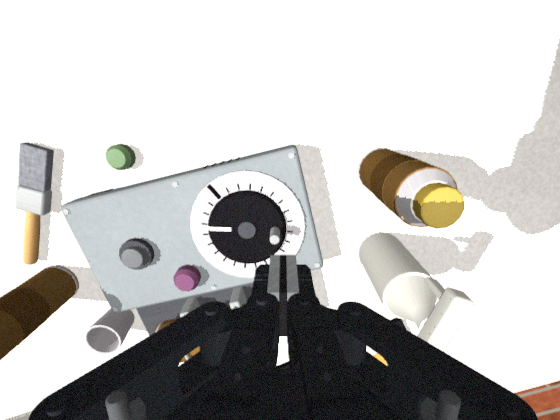

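The wrist picture shows the dial centre near (247,230), index end (208,229), long line around (213,192), post top (274,239) and button (135,250). I'll measure these with masks.

```bash
cat >> h.py <<'E'
def grid(c,z):
    f=c['img'].shape[0]/2/np.tan(np.radians(c['fovy'])/2); R=np.array(c['R']); o=-R.T@np.array(c['t'])
    v,u=np.mgrid[:420,:560]; d=np.stack([(u-c['cx'])/f,(v-c['cy'])/f,np.ones(u.shape)],-1)@R
    return o[:2]+d[...,:2]*((z-o[2])/d[...,2])[...,None]
def dial(c,g0):
    """ring centre from outer outline, index and target directions (deg) from pixel masks"""
    g=c['img'].astype(float).mean(2); G54=grid(c,.054); G62=grid(c,.062)
    near=np.linalg.norm(G54-g0,axis=-1)<.1
    m=(near&(np.linalg.norm(G62-g0,axis=-1)<.062)&(g<0.45*np.median(g[np.linalg.norm(G62-g0,axis=-1)<.09]))).astype(np.uint8)
    # black disc top outline -> hull -> circle in the plane
    m=cv2.morphologyEx(m,cv2.MORPH_OPEN,np.ones((5,5)))
    k=max(cv2.findContours(m,0,1)[0],key=cv2.contourArea); h=cv2.convexHull(k)[:,0]
    P=G62[h[:,1],h[:,0]]; A=np.c_[2*P,np.ones(len(P))]; s=np.linalg.lstsq(A,(P**2).sum(1),rcond=None)[0]; c0=s[:2]
    rad=np.sqrt(s[2]+c0@c0)
    d=G62-c0; r=np.linalg.norm(d,axis=-1); disc=(r>.022)&(r<.053)
    thr=0.5*np.percentile(g[(r>.06)&(r<.08)],70)
    lab=cv2.connectedComponentsWithStats((disc&(g>thr)).astype(np.uint8),connectivity=8)
    out=[]
    for i in range(1,lab[0]):
        if lab[2][i,4]>=5:
            p=d[lab[1]==i].mean(0); out.append((lab[2][i,4],np.degrees(np.arctan2(p[1],p[0])).round(1),np.linalg.norm(p).round(4)))
    d2=G54-c0; r2=np.linalg.norm(d2,axis=-1); t=(r2>.068)&(r2<.078); q=t&(g<.55*np.percentile(g[t],70))
    l2=cv2.connectedComponentsWithStats(q.astype(np.uint8),connectivity=8); T=[]
    for i in range(1,l2[0]):
        if l2[2][i,4]>=3:
            p=d2[l2[1]==i].mean(0); T.append((l2[2][i,4],np.degrees(np.arctan2(p[1],p[0])).round(1),g[l2[1]==i].mean().round(0)))
    return c0.round(4),rad.round(4),'bright on disc',out,'dark on ring',T
E
python3 - <<'E'
from h import *
for n in ('wrist','top'):
    print(n,*dial(dict(np.load(f'/tmp/{n}.npz')),np.array([.553,-.005])))
c=dict(np.load('/tmp/wrist.npz'))
for z in (.07,.08):print('button',ray(c,136,248,z))
a=dict(np.load('/tmp/top.npz'));print(ray(a,376,248,.07),ray(c,274,239,.094), 'finger tip',proj(c,[.4987,.0713,.3112]))
D=c['depth'];G=c;f=210/np.tan(np.radians(c['fovy'])/2)
for u,v in((136,246),(132,250),(247,230),(110,255),(200,262)):
    z=D[v,u];X=np.array(c['R']).T@(np.array([(u-c['cx'])/f*z,(v-c['cy'])/f*z,z])-c['t']);print(u,v,X.round(4))
E
```

```text
wrist [ 0.553  -0.0029] 0.0547 bright on disc [(np.int32(106), np.float64(-109.7), np.float64(0.038)), (np.int32(98), np.float64(46.2), np.float64(0.04))] dark on ring [(np.int32(27), np.float64(-160.5), np.float64(32.0)), (np.int32(217), np.float64(7.3), np.float64(43.0))]
top [ 0.5515 -0.0043] 0.0535 bright on disc [(np.int32(28), np.float64(56.8), np.float64(0.0425)), (np.int32(48), np.float64(-111.9), np.float64(0.0377))] dark on ring [(np.int32(9), np.float64(-161.5), np.float64(37.0))]
button [ 0.52042609 -0.15977793  0.07      ]
button [ 0.51790853 -0.1529689   0.08      ]
[ 0.52911856 -0.17199258  0.07      ] [0.56973226 0.03228486 0.094     ] finger tip (np.float64(280.7712772229862), np.float64(267.6432356783378))
136 246 [ 0.5193 -0.1626  0.0635]
132 250 [ 0.5205 -0.1652  0.0721]
247 230 [ 0.5545 -0.0033  0.0656]
110 255 [ 0.5211 -0.2152  0.0507]
200 262 [ 0.5817 -0.0951  0.0499]
```

{"op": "arm_command", "data": {"plan": [[[0, 0, 0, 0.039, -0.026, 0, 0], [0, 0, 0, 0, 0, -0.05, 0], [0, 0, 0, 0, 0, -0.05, 0], [0, 0, 0, 0, 0, -0.05, 0], [0, 0, 0, 0, 0, -0.04, 0], [0, 0, 0, 0, 0, -0.03, 0], [0, 0, 0, 0, 0, -0.018, 0], [0, 0, 0, 0, 0, 0, 0], [0, 0, 0, 0, 0, 0, 0]]]}}

```text
time_s: 2.75
tool_pos: [0.538, 0.0465, 0.0737]
tool_rot: [-0.0, 0.186, 0.983, 0.0]
ft_force: [-1.0, -0.2, 0.8]
width: -0.005
grasp_force: 0.0
```

```bash
python3 - <<'E'
from h import *
c=cam('wrist'); a=cam('scene'); print(manip.observe()['tool_pos'],manip.observe()['ft_force'])
W=cv2.resize(c['img'][100:400,80:480],(440,330));S=cv2.resize(a['img'][110:290,130:400],(360,240))
o=np.zeros((330,800,3),np.uint8);o[:,:440]=W;o[:240,440:]=S
cv2.imwrite('pics/w2.png',np.clip(o[:,:,::-1]*1.6,0,255).astype(np.uint8))
E
```

```text
[0.53834172 0.0461425  0.07450463] [ 0.75506219  0.13051318 -0.57978578]
```

View pics/w2.png

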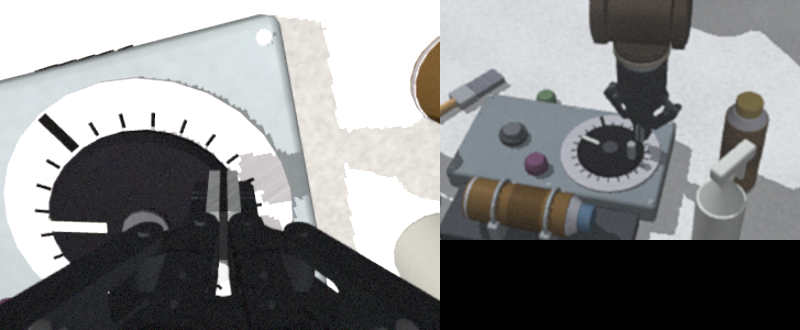

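The left crop shows the shut fingers around (222,205), and the index mark at (80,228) hasn't moved. In the scene crop the tips stand just on the robot side of the post at (630,145). Now the push.

{"op": "arm_command", "data": {"plan": [[[0, 0, 0, 0.006, -0.003, -0.002, 0], [0, 0, 0, 0.0066, -0.0027, 0, 0], [0, 0, -0.07, 0.0031, 0.0001, 0, 0], [0, 0, -0.07, 0.0031, -0.0001, 0, 0], [0, 0, -0.07, 0.003, -0.0004, 0, 0], [0, 0, -0.07, 0.003, -0.0006, 0, 0], [0, 0, -0.07, 0.003, -0.0008, 0, 0], [0, 0, -0.07, 0.0029, -0.001, 0, 0], [0, 0, -0.07, 0.0028, -0.0012, 0, 0], [0, 0, -0.07, 0.0027, -0.0014, 0, 0], [0, 0, -0.07, 0.0026, -0.0016, 0, 0], [0, 0, -0.035, 0.0013, -0.0008, 0, 0], [0, 0, 0, 0, 0, 0, 0], [0, 0, 0, 0, 0, 0, 0]]]}}

```text
time_s: 4.25
tool_pos: [0.5783, 0.0319, 0.0716]
tool_rot: [0.0, 0.496, 0.868, 0.0]
ft_force: [-0.6, 0.8, 0.2]
width: -0.005
grasp_force: 0.0
```

```bash
python3 - <<'E'
from h import *
o=manip.observe();print(o['tool_pos'],o['tool_rot'],o['ft_force'])
for n in('top','wrist','scene'):
    try: print(n,*dial(cam(n),np.array([.553,-.0035])))
    except Exception as e: print(n,e)
E
```

```text
[0.57829283 0.03187218 0.07157061] [3.22010131e-04 4.96403370e-01 8.68091913e-01 1.49413941e-04] [-0.64275776  0.80952204  0.19941982]
top max() iterable argument is empty
wrist [ 0.5674 -0.0287] 0.0385 bright on disc [(np.int32(7882), np.float64(133.3), np.float64(0.0251)), (np.int32(9), np.float64(81.2), np.float64(0.0489)), (np.int32(5), np.float64(79.3), np.float64(0.0397)), (np.int32(5), np.float64(72.6), np.float64(0.0399)), (np.int32(6), np.float64(73.6), np.float64(0.0352)), (np.int32(67), np.float64(63.1), np.float64(0.035)), (np.int32(5), np.float64(69.7), np.float64(0.0234)), (np.int32(6), np.float64(64.1), np.float64(0.0273)), (np.int32(7), np.float64(63.1), np.float64(0.0245)), (np.int32(8), np.float64(47.5), np.float64(0.0329)), (np.int32(5), np.float64(43.5), np.float64(0.0494)), (np.int32(13), np.float64(38.9), np.float64(0.0501)), (np.int32(9), np.float64(46.8), np.float64(0.0236)), (np.int32(9), np.float64(38.4), np.float64(0.0275)), (np.int32(10), np.float64(40.8), np.float64(0.0321)), (np.int32(6), np.float64(36.9), np.float64(0.0349)), (np.int32(10), np.float64(-
[... 2289 characters left out ...]
.0464)), (np.int32(5), np.float64(-32.4), np.float64(0.0476)), (np.int32(6), np.float64(-54.7), np.float64(0.045)), (np.int32(5), np.float64(-59.5), np.float64(0.0456)), (np.int32(11), np.float64(-34.9), np.float64(0.0517)), (np.int32(8), np.float64(-52.2), np.float64(0.05))] dark on ring [(np.int32(3137), np.float64(122.2), np.float64(36.0)), (np.int32(7), np.float64(79.8), np.float64(25.0)), (np.int32(15), np.float64(164.4), np.float64(43.0)), (np.int32(28), np.float64(67.9), np.float64(21.0)), (np.int32(15), np.float64(55.4), np.float64(15.0)), (np.int32(3), np.float64(-170.7), np.float64(49.0)), (np.int32(3329), np.float64(-41.7), np.float64(22.0))]
scene max() iterable argument is empty
```

```bash
python3 - <<'E'
import numpy as np,cv2
c=np.load('/tmp/wrist.npz');a=np.load('/tmp/scene.npz')
o=np.zeros((420,800,3),np.uint8);o[:,:500]=c['img'][:,30:530];o[:200,500:]=cv2.resize(a['img'][180:280,200:350],(300,200))
cv2.imwrite('pics/w3.png',np.clip(o[:,:,::-1]*1.6,0,255).astype(np.uint8))
E
```

```text
(no output)
```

View pics/w3.png

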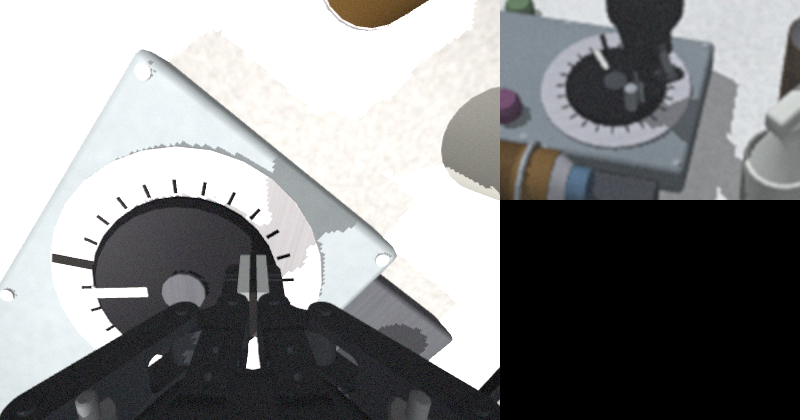

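The index mark runs from (95,293) to (148,292) in the crop, and the long line from (53,258) to (93,265). There is about one tick left to go, so I'll compute it with centroid masks.

```bash
cat >> h.py <<'E'
def lines(c,I,T,C=np.array([.553,-.0035])):
    """angle of index / target from endpoint pixels (outer, inner), using both direction to centre and line direction"""
    an=lambda v:np.degrees(np.arctan2(v[1],v[0])).round(1)
    i=[ray(c,*p,.062)[:2] for p in I]; t=[ray(c,*p,.054)[:2] for p in T]
    M=np.array([[*(i[0]-i[1])],[*(t[0]-t[1])]]) # intersection of both lines = centre
    n=np.c_[-M[:,1],M[:,0]]; X=np.linalg.solve(n,[n[0]@i[0],n[1]@t[0]])
    return 'dir',an(M[0]),an(M[1]),'aboutC',an(i[0]-C),an(t[1]-C),'X',X.round(4),i[0],t[1]
E
python3 - <<'E'
from h import *
c=dict(np.load('/tmp/wrist.npz'))
C=ray(c,214,291,.065)[:2];print(C)
print(lines(c,[(124.5,293),(178,292)],[(82,258),(123,265)],C))
E
```

```text
[ 0.55408424 -0.00330257]
('dir', np.float64(-148.3), np.float64(-160.8), 'aboutC', np.float64(-146.0), np.float64(-160.4), 'X', array([ 0.5625, -0.0007]), array([ 0.50916239, -0.0336518 ]), array([ 0.49975083, -0.02261011]))
```

{"op": "arm_command", "data": {"plan": [[[0, 0, -0.045, 0.0016, -0.0012, 0, 0], [0, 0, -0.045, 0.0015, -0.0012, 0, 0], [0, 0, -0.045, 0.0015, -0.0013, 0, 0], [0, 0, -0.045, 0.0014, -0.0014, 0, 0], [0, 0, -0.045, 0.0013, -0.0014, 0, 0], [0, 0, 0, 0, 0, 0, 0], [0, 0, 0, 0, 0, 0, 0], [0, 0, 0, -0.005, 0.014, 0, 0], [0, 0, 0, -0.01, 0.02, 0, 0], [0, 0, 0, 0, 0, 0.05, 0], [0, 0, 0, 0, 0, 0.05, 0], [0, 0, 0, -0.04, 0, 0.03, 0], [0, 0, 0, -0.04, 0, 0.03, 0], [0, 0, 0, 0, 0, 0, 0], [0, 0, 0, 0, 0, 0, 0]]]}}

```text
time_s: 5.9
tool_pos: [0.4898, 0.0603, 0.2323]
tool_rot: [0.001, 0.591, 0.807, 0.001]
ft_force: [0.4, 0.1, 0.2]
width: -0.003
grasp_force: 0.0
```

```bash
python3 - <<'E'
from h import *
c=cam('wrist');t=cam('top');o=manip.observe();print(o['tool_pos'],o['ft_force'])
try: print(*dial(c,np.array([.553,-.0035])))
except Exception as e: print(e)
u,v=map(int,proj(c,[.553,-.0035,.06]));print(u,v)
u0,v0=max(0,u-85),max(0,v-85)
W=cv2.resize(c['img'][v0:v0+170,u0:u0+170],(500,500),interpolation=2)
print(u0,v0,500/170)
o=np.zeros((500,800,3),np.uint8);o[:,:500]=W;o[:300,500:]=cv2.resize(t['img'][195:275,265:345],(300,300),interpolation=2)
cv2.imwrite('pics/w4.png',np.clip(o[:,:,::-1]*1.5,0,255).astype(np.uint8))
E
```

```text
[0.49045921 0.05999986 0.23075429] [ 0.07634843  0.03037117 -0.88201393]
[ 0.5526 -0.0056] 0.0565 bright on disc [(np.int32(6), np.float64(-158.7), np.float64(0.0225)), (np.int32(55), np.float64(0.5), np.float64(0.0496))] dark on ring [(np.int32(32), np.float64(-162.2), np.float64(24.0)), (np.int32(558), np.float64(-105.0), np.float64(28.0))]
315 255
230 170 2.9411764705882355
```

View pics/w4.png

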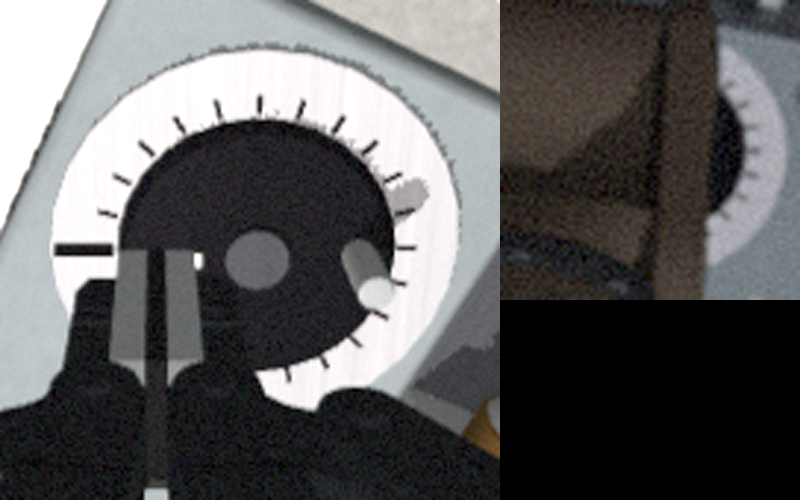

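The fingers at (155,305) hide most of the index mark, and only its inner end shows at (198,261), roughly on the long line at (85,250). I'll move toward the button and look again.

{"op": "arm_command", "data": {"plan": [[[0, 0, 0, 0.01, -0.03, 0.035, 0], [0, 0, 0, 0.01, -0.04, 0.03, 0], [0, 0, 0, 0.01, -0.04, 0, 0], [0, 0, 0, 0, -0.04, 0, 0], [0, 0, 0, 0, -0.02, 0, 0], [0, 0, 0, 0, 0, 0, 0], [0, 0, 0, 0, 0, 0, 0]]]}}

```text
time_s: 6.7
tool_pos: [0.5203, -0.1096, 0.2945]
tool_rot: [-0.001, 0.591, 0.806, -0.0]
ft_force: [-0.4, -0.3, 0.4]
width: 0.004
grasp_force: 0.0
```

```bash
python3 - <<'E'
from h import *
c=cam('wrist');t=cam('top');s=cam('scene');o=manip.observe();print(o['tool_pos'],o['ft_force'])
for k in (c,t):
  try: print(*dial(k,np.array([.553,-.0035])))
  except Exception as e: print(e)
print(proj(c,[.553,-.0035,.06]),proj(c,[.525,-.168,.07]))
o=np.zeros((420,800,3),np.uint8);o[:,:560]=c['img'];o[:240,560:]=cv2.resize(t['img'][195:275,265:345],(240,240),interpolation=2);o[240:,560:]=cv2.resize(s['img'][185:265,215:321],(240,180),interpolation=2)
cv2.imwrite('pics/w5.png',np.clip(o[:,:,::-1]*1.5,0,255).astype(np.uint8))
E
```

```text
[ 0.52018495 -0.10863291  0.29528894] [-0.79421321  0.78219261 -0.65524675]
[ 0.5539 -0.0046] 0.0546 bright on disc [(np.int32(148), np.float64(19.7), np.float64(0.0456)), (np.int32(172), np.float64(-159.8), np.float64(0.038))] dark on ring [(np.int32(45), np.float64(-161.8), np.float64(39.0))]
[ 0.5518 -0.0044] 0.0532 bright on disc [(np.int32(27), np.float64(15.1), np.float64(0.0459)), (np.int32(49), np.float64(-158.7), np.float64(0.0375))] dark on ring [(np.int32(32), np.float64(-107.6), np.float64(34.0)), (np.int32(8), np.float64(-161.3), np.float64(47.0))]
(np.float64(334.7213582882781), np.float64(101.95236132979029)) (np.float64(271.86136500437834), np.float64(221.60472038452667))
```

View pics/w5.png

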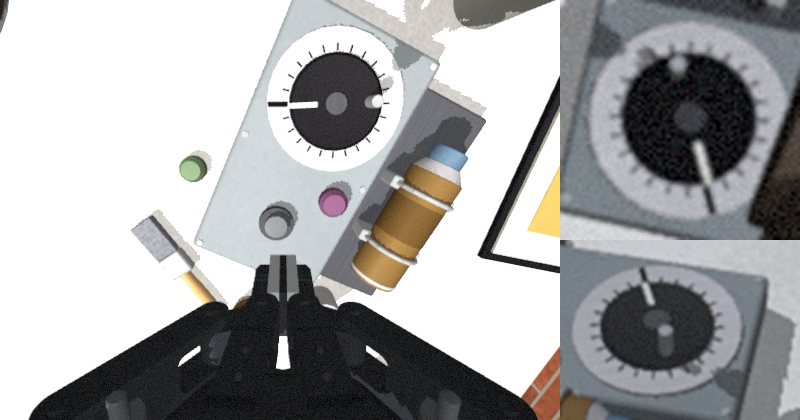

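The wrist view shows the white mark at (290–317,105) nearly in line with the long line at (268–288,104). The button top is at about (276,218) and the cap at (333,202). I'll refine the remaining error and the button position.

```bash
python3 - <<'E'
from h import *
an=lambda v:np.degrees(np.arctan2(v[1],v[0])).round(2)
for n in('wrist','top','scene'):
    c=dict(np.load(f'/tmp/{n}.npz')); g=c['img'].astype(float).mean(2)
    C=np.array({'wrist':[.5539,-.0046],'top':[.5518,-.0044],'scene':[.557,-.0035]}[n])
    G=grid(c,.062);H=grid(c,.054);res=[]
    for Q,lo,hi,w in((G,.022,.054,1),(H,.060,.078,0)):
        d=Q-C;r=np.linalg.norm(d,axis=-1);a=np.degrees(np.arctan2(d[...,1],d[...,0]))
        s=(r>lo)&(r<hi)&(abs(a+161)<12 if w else abs(a+161)<6.5)
        W=np.where(s,g-np.median(g[s]) if w else np.median(g[s])-g,0).clip(0); W[W<.4*W.max()]=0
        m=(Q*W[...,None]).sum((0,1))/W.sum(); e=Q-m; S=np.einsum('ij,ijk,ijl->kl',W,e,e)
        v=np.linalg.eigh(S)[1][:,-1]; v*=np.sign(v@(m-C)); res.append((m,v,an(v),an(m-C)))
    (mi,vi,*_),(mt,vt,*_)=res
    # mark's outer end extrapolated to r=.056 along its own line; target's inner end likewise
    end=lambda m,v:m+v*(.056-np.linalg.norm(m-C))
    print(n,res[0][2:],res[1][2:],'ends mm',((end(mi,vi)-end(mt,vt))*1e3).round(2))
c=dict(np.load('/tmp/wrist.npz'))
hsv=cv2.cvtColor(c['img'],cv2.COLOR_RGB2GRAY)[195:250,250:305].astype(int)
print(hsv[::4,::4])
D=c['depth'];f=210/np.tan(np.radians(c['fovy'])/2)
for u,v in((276,215),(276,220),(270,218),(282,218),(240,218)):
    z=D[v,u];print(u,v,(np.array(c['R']).T@(np.array([(u-c['cx'])/f*z,(v-c['cy'])/f*z,z])-c['t'])).round(4))
E
```

```text
wrist (np.float64(-159.94), np.float64(-159.69)) (np.float64(-162.32), np.float64(-161.92)) ends mm [ 0.66 -1.89]
top (np.float64(-160.66), np.float64(-158.89)) (np.float64(-161.14), np.float64(-161.54)) ends mm [ 0.71 -2.  ]
scene (np.float64(-159.07), np.float64(-158.38)) (np.float64(-148.54), np.float64(-161.78)) ends mm [ 2.43 -5.91]
[[145 143 142 141 145 143 143 144 144 143 142 141 142 141]
 [142 145 144 144 143 144 146 143 142 142 140 143 141 142]
 [145 143 143 144 144 124 101  94  97  95 118 143 141 142]
 [146 141 141 144 124  45  32  30  57  96  95 120 140 141]
 [142 144 143 123  66  77  77  48  51  54  90  94 139 140]
 [147 143 144  72  72  50  52  54  46  52  42  95 142 140]
 [148 145 146  73  59 114 114 112 108  52  48  95 135 139]
 [145 147 124  78 114 114 114 111 109  88  62  91 141 142]
 [146 142 144  79 119 117 114 111 111 107  74 136 140 143]
 [144 144 143  76 117 115 115 113 110  85  75 141 142 139]
 [141 146 141 143  77 116 115 112 100  74 137 139 141 140]
 [143 142 142 143 142 114  76  73 119 144 144 141 139 141]
 [143 141 143 145 141 141 141 141 142 141 140 139 139 138]
 [144 141 141 144 142 143 142 140 142 141 139 140 141 141]]
276 215 [ 0.5275 -0.1575  0.0701]
276 220 [ 0.5293 -0.1632  0.0727]
270 218 [ 0.5211 -0.1636  0.071 ]
282 218 [ 0.536  -0.1584  0.0723]
240 218 [ 0.483  -0.1837  0.0497]
```

```bash
python3 - <<'E'
from h import *
c=dict(np.load('/tmp/wrist.npz'));g=cv2.cvtColor(c['img'],cv2.COLOR_RGB2GRAY)
m=np.zeros_like(g);m[205:248,255:300]=((g>95)&(g<128))[205:248,255:300]
m=cv2.morphologyEx(m,cv2.MORPH_OPEN,np.ones((5,5)))
k=max(cv2.findContours(m,0,1)[0],key=cv2.contourArea);e=cv2.fitEllipse(k);print(e)
z=np.median(c['depth'][m>0]);u,v=e[0];f=210/np.tan(np.radians(c['fovy'])/2)
X=np.array(c['R']).T@(np.array([(u-c['cx'])/f*z,(v-c['cy'])/f*z,z])-c['t']);print(X)
a=dict(np.load('/tmp/top.npz'));g=a['img'].astype(int).sum(2)//3;print(proj(a,X));print(g[236:260:2,362:390:2])
print(ray(a,376,248,X[2]))
E
```

```text
((275.4053649902344, 226.87548828125), (20.251541137695312, 21.550071716308594), 89.47198486328125)
[ 0.53141021 -0.17277947  0.07243656]
(np.float64(376.5678775391129), np.float64(246.94813882413646))
[[32 36 29 38 32 37 39 40 31 33 31 33 31 23]
 [23 25 23 27 32 29 40 29 29 41 37 35 31 27]
 [22 24 22 21 22 23 24 16 23 37 31 33 34 37]
 [13 19 11 18 12 21 18  6 16 28 27 33 33 32]
 [ 0 17 16 15 10 11 22 20 14 19 14 25 32 26]
 [18 23 25 19 12 14 32 24 35 13 19 20 18 16]
 [18 30 37 45 22 25 21 26 11 23 19 26 22 16]
 [20 14 18 35 27 20 10 18 14  9 25 34 26 24]
 [22 27 28 29 27 28 25 22 23 24 16 21 31 25]
 [23 23 18 29 23 25 21 30 33 31 30 36 31 24]
 [23 32 28 33 23 30 21 27 25 31 21 36 32 32]
 [23 30 30 26 25 25 28 34 30 28 28 30 27 26]]
[ 0.5287331  -0.17150522  0.07243656]
```

{"op": "arm_command", "data": {"plan": [[[0, 0, 0, 0.006, -0.032, 0, 0], [0, 0, 0, 0.005, -0.031, -0.02, 0], [0, 0, 0, 0, 0, -0.05, 0], [0, 0, 0, 0, 0, -0.05, 0], [0, 0, 0, 0, 0, -0.04, 0], [0, 0, 0, 0, 0, -0.03, 0], [0, 0, 0, 0, 0, -0.02, 0], [0, 0, 0, 0, 0, -0.005, 0], [0, 0, 0, 0, 0, 0, 0], [0, 0, 0, 0, 0, 0, 0], [0, 0, 0, 0, 0, 0, 0]]]}}

```text
time_s: 7.95
tool_pos: [0.5316, -0.1726, 0.082]
tool_rot: [0.001, 0.591, 0.807, 0.0]
ft_force: [0.3, 0.4, -0.5]
width: 0.0
grasp_force: 0.0
```

```bash
python3 - <<'E'
from h import *
c=cam('wrist');a=cam('scene');o=manip.observe();print(o['tool_pos'],o['ft_force'])
u,v=map(int,proj(c,o['tool_pos']));print(u,v)
p=np.zeros((420,800,3),np.uint8);p[:,:480]=c['img'][:,40:520];p[:240,480:]=cv2.resize(a['img'][160:260,115:248],(320,240),interpolation=2)
cv2.imwrite('pics/w6.png',np.clip(p[:,:,::-1]*1.6,0,255).astype(np.uint8))
E
```

```text
[ 0.53135475 -0.17266846  0.08174312] [-0.12994272 -0.5685609  -0.21292359]
279 269
```

View pics/w6.png

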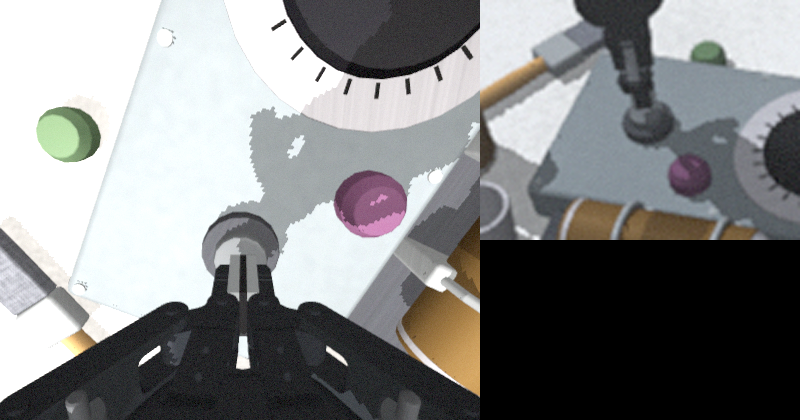

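The shut fingertips sit at about (243,265) over the button and its collar, and nothing is touching. Pressing in small steps.

{"op": "arm_command", "data": {"plan": [[[0, 0, 0, 0, 0, -0.005, 0], [0, 0, 0, 0, 0, -0.003, 0], [0, 0, 0, 0, 0, -0.003, 0], [0, 0, 0, 0, 0, 0, 0], [0, 0, 0, 0, 0, 0, 0]]]}}

```text
time_s: 8.55
tool_pos: [0.531, -0.1726, 0.0697]
tool_rot: [-0.0, 0.591, 0.807, 0.0]
ft_force: [-1.3, 0.6, 2.2]
width: 0.003
grasp_force: 1.3
```

{"op": "arm_command", "data": {"plan": [[[0, 0, 0, 0, 0, -0.002, 0], [0, 0, 0, 0, 0, -0.002, 0], [0, 0, 0, 0, 0, 0, 0], [0, 0, 0, 0, 0, 0, 0]]]}}

```text
time_s: 8.95
tool_pos: [0.531, -0.1726, 0.066]
tool_rot: [0.0, 0.591, 0.807, 0.0]
ft_force: [-1.8, 0.7, 8.1]
width: -0.004
grasp_force: 3.9
```

{"op": "arm_command", "data": {"plan": [[[0, 0, 0, 0, 0, -0.001, 0], [0, 0, 0, 0, 0, -0.001, 0], [0, 0, 0, 0, 0, 0, 0], [0, 0, 0, 0, 0, 0, 0]]]}}

```text
time_s: 9.35
tool_pos: [0.5312, -0.1726, 0.0657]
tool_rot: [0.001, 0.591, 0.807, 0.0]
ft_force: [-7.2, 3.0, 28.4]
width: 0.001
grasp_force: 14.1
```

{"op": "arm_command", "data": {"plan": [[[0, 0, 0, 0, 0, 0.005, 0], [0, 0, 0, 0, 0, 0.01, 0], [0, 0, 0, 0, 0, 0.03, 0], [0, 0, 0, 0, 0, 0.05, 0], [0, 0, 0, 0, 0, 0.05, 0], [0, 0, 0, 0, 0, 0.05, 0], [0, 0, 0, -0.02, 0, 0.02, 0], [0, 0, 0, 0, 0, 0, 0], [0, 0, 0, 0, 0, 0, 0], [0, 0, 0, 0, 0, 0, 0]]]}}

```text
time_s: 10.35
tool_pos: [0.511, -0.1725, 0.2774]
tool_rot: [-0.001, 0.591, 0.807, -0.0]
ft_force: [-0.7, 0.9, -0.5]
width: 0.001
grasp_force: 0.0
```

```bash
python3 - <<'E'
from h import *
c=cam('wrist');t=cam('top');o=manip.observe();print(o['tool_pos'],o['ft_force'])
for k in(c,t):
  try: print(*dial(k,np.array([.553,-.0035])))
  except Exception as e: print(e)
u,v=map(int,proj(c,[.531,-.172,.072]));f=210/np.tan(np.radians(c['fovy'])/2);print(u,v)
for dv in(-4,0,4):
    z=c['depth'][v+dv,u];print((np.array(c['R']).T@(np.array([(u-c['cx'])/f*z,(v+dv-c['cy'])/f*z,z])-c['t'])).round(4))
E
```

```text
[ 0.51108677 -0.17248876  0.27727853] [-0.50671169  0.16740068 -0.51988297]
[ 0.5537 -0.0054] 0.0546 bright on disc [(np.int32(55), np.float64(27.5), np.float64(0.0507)), (np.int32(221), np.float64(-160.9), np.float64(0.037))] dark on ring [(np.int32(45), np.float64(-162.7), np.float64(22.0))]
[ 0.5518 -0.0043] 0.0532 bright on disc [(np.int32(10), np.float64(15.7), np.float64(0.047)), (np.int32(50), np.float64(-158.7), np.float64(0.0374))] dark on ring [(np.int32(8), np.float64(-161.3), np.float64(47.0))]
297 187
[ 0.5286 -0.1673  0.0727]
[ 0.5301 -0.1719  0.073 ]
[ 0.5317 -0.1766  0.0729]
```

The dial is still set, the button is back up at about 73 mm, and the arm is clear. Handing in.

```bash
python3 -c "
from plant import manip; print(manip.close_job())"
```

```text
the job is handed in; nothing more can be done
None
```

The dial is set with its index mark about 2 mm from the long line by camera (limit 4 mm), the start button was pressed to its stop and came back up, and the job is handed in at about 10 s; no verdict was shown.

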